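Press the adapter onto a vial with the bench ratchet clamp and open the clamp again

ROBOT

A 6-joint arm with a two-finger parallel gripper is mounted at the origin on a cart in front of the work surface, level with it; the furniture and walls round the work are solid. World frame = base frame: x ahead of the robot, y to its left, z up, the work surface at z = 0. Lengths are in m, angles in rad, forces in N, time in s.
With the tool pointing down it reaches from about 0.325 to 0.875 m from the base axis. Payload 4.4 kg.
Tool frame: the origin (TCP) lies on the centre line of the jaws, within the pads' length; the fingertips stand r.tip_extent ahead of it and the grasp point (between the pads) lies 2 mm behind it (r.tip_extent is the distance from the TCP to the fingertips, in m); z points along the fingers, y is the line along which they close (so a half turn about z gives the same grasp; the last joint's range is limited). The gripper opens to 85 mm and grips with 20 to 120 N. Pads are 22 mm wide; open, the fingers measure 114 mm over their backs; the gripper's body (76 mm by 85 mm) begins 54 mm behind the grasp point. The pads swing forward as they close: fully open they stand 13 mm farther back than shut.
Start: joints at [1.192, 0.207, 1.542, -0, 1.393, -0.15], TCP at [0.13, 0.56, 0.248] pointing down, gripper open.
Joint ranges: [-2.73, 2.73], [-0.86, 2.22], [0.23, 2.46], [-1.11, 4.25], [0.08, 2.63], [-2.82, 2.82]. Speed limits (rad/s): [2.79, 2.79, 3.14, 3.14, 3.14, 3.14].

INTERFACE

Orientations are given as a unit quaternion [w, x, y, z].
In Python, from station import r gives the robot as it stands.
- The arm moves only by the tool carry_out, never from a script. Its argument "rows" is one flat list of numbers, 4 for each row, row after row: the shift along the world's x, y, z in cm, then the turn about the world's z in rad. A call has exactly 5 rows; each row shifts and turns the commanded pose from where the row before left it; what a row does not reach is not made up. A row lasts 1/10 s, in which the tool goes at most 50 mm and 8.59 degrees, less where a joint would pass 70% of its speed; a pose out of reach is approached as far as the arm can. A call is refused whole if a number of a shift passes 5 or a number of a turn 0.15, either way. A call with a gripper value outside its range is refused whole. "grip" is the finger opening in cm, from 0 to 8.54, set as the call begins (left out, the last holds). The fingers move at their own pace and stop on an object; "force" is the grip in N (left out, the last holds). Time passes only in rows, so rows that do not move let the fingers close, or fill a call up. It gives the time, the measured TCP pose, the force, the opening and the grip force at its end, in the units of the state.
- r.observe(): the state, without advancing time (a new reading comes with each control period).
- r.capture(name): name is "side" or "top" or "wrist"; returns a dict with "img" (420x560x3 uint8, red, green, blue), "vfov" (degrees; the focal length in pixels is half the picture's height over the tangent of half this angle, whatever the lens; pixels are square), "cx", "cy" (the principal point, pixels), "camera_from_world" (4x4, takes a point from world to camera coordinates). Camera axes: x right, y down, z forward; pixel columns grow to the right and rows downward; lengths in m; the calibration is good to about 2 mm. The wrist camera is an equidistant fisheye: a pixel r from the principal point sees the ray r / f radians off the axis. A picture is of the moment at which its call begins. There is no depth.
- r.sign_off(): hands the job in; it is judged then, once.
Trained networks look in the newest picture that a camera, given by its name, has taken for a name from the list of things; names that differ only in an ending like _2 or _b are one class to them, and where a whole thing is asked for, a point or a joint stands for the part that bears it (a point fixed in the world has none). Each returns a list of dicts, best first, with "confidence" (0 to 1); they miss things now and then, are a little off and sometimes report something else, mostly with a low value. They report only what shows in the picture. A call takes as long as a camera call.
- r.regions_of(camera, query): "region" (420x560 bool, what is visible of it) and "rect" ([left, top, width, height] in pixels, round what is visible of it).
The state is a dict: "t": time; "q": joint angles; "joint_vel": joint speeds; "joint_efforts": joint torques, N m; "tcp_pos": TCP position; "orientation": TCP orientation; "ft_force": force on the tool from outside, world axes, zero at the start; "moment": the same for the moment, N m; "finger_gap": finger opening in m; "gripper_force": force on a finger pad.
Only numpy, scipy, OpenCV 4.12 (cv2) and the standard library are available. Lean on these libraries where they do the work, as an engineer would, in place of code of your own. Each camera call takes 0.05 s, during which the arm holds its last target. There are 200 camera calls.

TASK

A medicine vial lies in the cradle of the bench clamp with its white vial adapter pushed on only part way. Pump the clamp's trigger until the jaw has pressed the adapter fully home on the vial, and stop as soon as you feel it come up solid, because the glass cracks if it is squeezed hard. Then squeeze the release lever towards the thumb post, slide the jaw all the way back to its rear stop and let go, leaving the vial with its seated adapter lying in the cradle and the things around undisturbed.

Things in the scene. Friction and masses are not known exactly. Their poses are not given: they have to be found in the camera images.
- clamp: Ratchet bar clamp fixed to the worktop: grey base plate 272 x 84 x 10 mm, over it a steel toothed bar (10 mm wide, tooth tops 34 mm high), a fixed grey anvil at one end, a black sliding head with a steel fork jaw on the bar, a vial cradle before the anvil. Origin: centre of the plate's underside; x along the bar from the trigger end to the anvil, z up. Heights: above the worktop.
- jaw (a joint): Sliding head with its jaw, m: 0 = back at the rear stop, grows towards the anvil, at most 0.062. Trigger, release lever and thumb post ride on it. The ratchet (4 mm teeth) lets it go forward (3 to 5 N by hand), never back, unless the release lever is squeezed; then 2 to 3 N slide it. About 0.049 with the adapter home; starts at 0.026 to 0.036.
- trigger (a joint): Pump trigger, rad: 0 = up at rest (sprung), 0.42 = down at its stop. A stroke to 0.40 or more and back to 0 advances the jaw 4 mm (the first one 1 to 6 mm). Force on the pad: 2 to 5 N while the jaw moves freely, 6 to 9 N while it pushes the adapter on; once that is home the trigger goes solid part way (about 2 N more per mm of pad): 11 N there load the glass with about 19 N, 16 N with 35 N.
- trigger_pad (a point): Centre of the top face of the trigger's black ribbed pad (34 mm along the bar, 26 mm across), at the end of the head away from the anvil, 70 mm high at rest. Press it straight down: 27 mm to the stop, while it swings up to 6 mm away from the anvil on the head. Trigger pivot: 62 mm from it towards the anvil, 46 mm high.
- release (a joint): Release lever, rad: rests at 0.03 to 0.11 (sprung, its pawl in or on the teeth); 0.2 = squeezed fully towards the thumb post, pawl clear of the teeth. Takes 1 to 2 N at its top, up to 10 N when the clamp is loaded.
- lever_top (a point): Top end of the upright black release lever (18 mm wide across the bar, 7 mm thick), 97 mm high; free on all sides down to 65 mm height. To release, its top is pushed about 8 mm towards the anvil, that is towards the thumb post.
- post_top (a point): Centre of the top of the head's fixed thumb post (upright black block, 10 mm along the bar, 18 mm across, 96 mm high), on the anvil side of the lever. Lever and post measure about 34 mm along the bar over their outer faces, 25 mm when squeezed: pinch them together from above along the bar, fingertips at 72 mm height or more (the jaw just beyond the post is 67 mm high).
- jaw_face (a point): Centre of the jaw's pressing face (steel fork, 32 mm wide, 22 mm high, 9 mm slot for the adapter's nozzle), 54 mm high, looking towards the anvil.
- clamp_anvil (a point): Centre of the anvil's rubber face, against which the vial's base rests, 54 mm high.
- vial: Glass medicine vial, 21 mm in diameter, 38 mm long, lying along the bar in the cradle with its base against the anvil. Origin at the centre of its base; x along its axis, out of its base towards the anvil (cap and adapter lie at negative x), z up.
- adapter: White plastic vial adapter, flange 25 mm in diameter, a skirt over the vial's cap and a nozzle pointing at the jaw; slides along the vial only. Origin 8 mm behind the flange face that the jaw presses: in the vial's frame at x = -38 mm when fully home, -44.5 to -47 mm at the start. It slides on with about 8 N, then meets a solid stop; the glass stands 35 N.
- vial_near: Medicine vial standing beside the clamp, 21 mm in diameter, 38 mm high, a bystander. Origin under its base.
- vial_next: Second vial standing beside the clamp, same size, a bystander. Origin under its base.
- syringe_near: Capped syringe, 135 x 19 x 9 mm, lying on the worktop beside the clamp, a bystander. Origin under its middle.

How it is judged:
By the outcome, as a careful person would: the job done as asked, in the order asked, and still so for the second after the job is handed in, with the robot touching nothing.
It also fails if it takes over 67 s, if anything falls off the work surface, if the arm or the gripper's body presses on something with over 40 N, if the wrist force passes 120 N, or if a joint passes its speed limit or range.

## Working session

There is one attempt and no reset: what is moved stays moved. The work goes in short steps, Python scripts to look and compute and a tool call to move; the robot and the scene stay as the last step left them, time stands still between calls to the robot, and variables do not carry over. Pictures are saved under pics/ and viewed, at most 10 in all, crops included, and the job is handed in when it is done.

Besides the shell and the picture viewer there is one more tool, called after "Emit:" as name(argument=value, ...) on one line, values as JSON. carry_out: Moves the arm, as the interface text tells. Its arguments: {"type":"object","properties":{"rows":{"type":"array","items":{"type":"number"}},"grip":{"type":"number"},"force":{"type":"number"}},"required":["rows"]}

```bash
mkdir -p pics; cat > h.py <<'E'
import numpy as np, cv2
from station import r
def ray(c,uv):
    f=210/np.tan(np.radians(c["vfov"]/2)); T=np.array(c["camera_from_world"])
    d=np.array([(uv[0]-c["cx"])/f,(uv[1]-c["cy"])/f,1.]); 
    if c.get("fish"):
        rr=np.hypot(d[0],d[1]); d=np.array([d[0]/rr*np.sin(rr),d[1]/rr*np.sin(rr),np.cos(rr)]) if rr>0 else d
    R=T[:3,:3]; return -R.T@T[:3,3], R.T@d
def at(c,uv,z):
    o,d=ray(c,uv); return o+d*(z-o[2])/d[2]
def proj(c,p):
    f=210/np.tan(np.radians(c["vfov"]/2)); T=np.array(c["camera_from_world"]); q=T[:3,:3]@np.array(p)+T[:3,3]
    if c.get("fish"):
        h=np.hypot(q[0],q[1]); a=np.arctan2(h,q[2]); return np.array([c["cx"]+f*a*q[0]/h,c["cy"]+f*a*q[1]/h])
    return np.array([c["cx"]+f*q[0]/q[2],c["cy"]+f*q[1]/q[2]])
def cap(n):
    c=r.capture(n); c["fish"]=n=="wrist"; return c
def save(c,name): cv2.imwrite("pics/"+name,c["img"][:,:,::-1])
E
python3 - <<'E'
from h import *
s=r.observe(); print(s["tcp_pos"],s["orientation"],r.tip_extent,s["t"])
for n in ["top","side"]:
    c=cap(n); save(c,n+".png"); print(n,c["vfov"])
    for q in ["clamp","trigger_pad","lever_top","post_top","jaw_face","clamp_anvil","vial","adapter","vial_near","vial_next","syringe_near"]:
        for d in r.regions_of(n,q)[:2]:
            ys,xs=np.nonzero(d["region"]); print(q,round(d["confidence"],2),d["rect"],xs.mean().round(1),ys.mean().round(1), at(c,(xs.mean(),ys.mean()),.07 if q in("trigger_pad",) else .05).round(3))
E
```

```text
[0.13013867 0.55932705 0.24710128] [-2.98541772e-04  1.14128529e-01  9.93465322e-01 -1.11552462e-03] 0.017 0.0
top 47.5175461464336
clamp 0.83 [240.7, 186.4, 146.7, 51.4] 314.5 212.1 [ 0.539 -0.067  0.05 ]
trigger_pad 0.83 [327.1, 194.4, 44.7, 19.8] 353.5 203.2 [ 0.551 -0.139  0.07 ]
lever_top 0.66 [315.9, 201.5, 13.2, 10.3] 317.9 205.9 [ 0.551 -0.074  0.05 ]
post_top 0.87 [292.1, 197.1, 78.4, 20.6] 330.9 206.1 [ 0.55  -0.098  0.05 ]
jaw_face 0.96 [290.0, 198.5, 87.5, 23.8] 330.8 206.2 [ 0.55  -0.098  0.05 ]
clamp_anvil 0.64 [242.0, 186.4, 140.8, 52.2] 314.1 212.1 [ 0.539 -0.066  0.05 ]
vial 0.54 [260.8, 204.6, 30.6, 8.6] 272.9 209.9 [0.545 0.012 0.05 ]
vial 0.2 [293.4, 171.9, 13.3, 7.9] 298.3 175.5 [ 0.612 -0.038  0.05 ]
adapter 0.65 [277.4, 203.5, 16.9, 13.2] 282.6 209.2 [ 0.546 -0.006  0.05 ]
vial_near 0.52 [327.8, 195.1, 48.0, 17.0] 354.5 203.3 [ 0.554 -0.143  0.05 ]
vial_near 0.47 [264.3, 162.4, 11.4, 15.0] 271.1 170.8 [0.623 0.014 0.05 ]
vial_next 0.6 [289.8, 167.7, 14.3, 12.9] 298.0 175.2 [ 0.613 -0.037  0.05 ]
syringe_near 0.69 [277.2, 248.7, 66.8, 7.7] 308.2 254.2 [ 0.459 -0
[... 460 characters left out ...]
191.8 [ 0.553 -0.102  0.05 ]
jaw_face 0.9 [269.5, 164.1, 18.8, 62.8] 280.9 193.4 [ 0.552 -0.097  0.05 ]
jaw_face 0.45 [267.4, 210.1, 14.5, 19.4] 276.4 220.0 [ 0.549 -0.01   0.05 ]
clamp_anvil 0.6 [247.3, 163.2, 58.1, 110.3] 279.3 225.5 [0.542 0.005 0.05 ]
vial 0.54 [268.3, 213.1, 13.2, 15.7] 276.6 220.2 [ 0.549 -0.01   0.05 ]
vial 0.36 [275.4, 164.6, 16.7, 17.3] 283.2 170.2 [ 0.558 -0.184  0.05 ]
vial_near 0.52 [222.8, 228.3, 9.7, 22.7] 227.3 241.1 [0.622 0.056 0.05 ]
vial_near 0.46 [266.9, 160.3, 22.4, 60.7] 280.6 191.1 [ 0.554 -0.105  0.05 ]
vial_next 0.72 [231.3, 212.6, 13.7, 22.5] 238.2 222.8 [0.614 0.004 0.05 ]
syringe_near 0.74 [316.2, 205.1, 13.4, 47.1] 324.8 226.6 [0.464 0.002 0.05 ]
```

```bash
python3 - <<'E'
import cv2
a=cv2.imread("pics/top.png")[140:290,200:400]; b=cv2.imread("pics/side.png")[140:290,200:350]
cv2.imwrite("pics/ab.png",cv2.resize(a,None,fx=4,fy=4,interpolation=2)); cv2.imwrite("pics/bb.png",cv2.resize(b,None,fx=4,fy=4,interpolation=2))
E
```

```text
(no output)
```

View pics/ab.png

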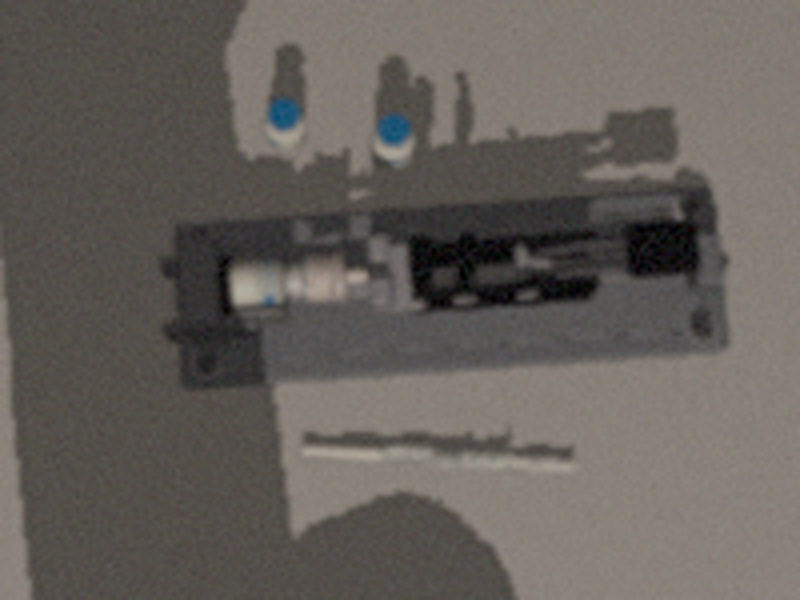

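The picture shows the clamp with its bar nearly along world y. The anvil is at the left (+y) and the pad at crop (663,250). Two blue-capped vials stand on the far side, with the syringe on the near side.

Emit:
carry_out(rows=[2.1, -3.45, 0, 0.015, 2.1, -3.45, 0, 0.015, 2.1, -3.45, 0, 0.015, 2.1, -3.45, 0, 0.015, 2.1, -3.45, 0, 0.015], grip=0, force=30)

```text
t: 1.7
tcp_pos: [0.236, 0.3862, 0.2484]
orientation: [0.0, 0.076, 0.997, 0.0]
ft_force: [0.5, -0.4, -0.4]
finger_gap: 0.0124
gripper_force: 0.0
```

Emit:
carry_out(rows=[2.1, -3.45, 0, 0.015, 2.1, -3.45, 0, 0.015, 2.1, -3.45, 0, 0.015, 2.1, -3.45, 0, 0.015, 2.1, -3.45, 0, 0.015])

```text
t: 2.2
tcp_pos: [0.3411, 0.2136, 0.2486]
orientation: [0.001, 0.039, 0.999, 0.0]
ft_force: [0.6, 0.3, -0.5]
finger_gap: 0.0001
gripper_force: 0.0
```

Emit:
carry_out(rows=[2.1, -3.45, 0, 0.015, 2.1, -3.45, 0, 0.015, 2.1, -3.45, 0, 0.015, 2.1, -3.45, 0, 0.015, 2.1, -3.45, 0, 0.015])

```text
t: 2.7
tcp_pos: [0.4462, 0.0409, 0.2486]
orientation: [0.0, 0.002, 1.0, 0.0]
ft_force: [0.4, 0.3, 0.2]
finger_gap: 0.0003
gripper_force: 0.0
```

Emit:
carry_out(rows=[2.1, -3.45, 0, 0.015, 2.1, -3.45, 0, 0.015, 2.1, -3.45, 0, 0.015, 2.1, -3.45, 0, 0.015, 0, 0, 0, 0])

```text
t: 3.2
tcp_pos: [0.5315, -0.0998, 0.2483]
orientation: [0.001, -0.026, 1.0, -0.001]
ft_force: [-0.8, 0.9, -0.1]
finger_gap: -0.0001
gripper_force: 0.0
```

```bash
python3 - <<'E'
from h import *
s=r.observe(); print(s["tcp_pos"],s["orientation"],s["t"],s["ft_force"])
c=cap("wrist"); save(c,"w1.png"); print(np.linalg.inv(c["camera_from_world"]).round(3),c["vfov"])
for q in ["clamp","trigger_pad","lever_top","post_top","jaw_face","adapter","vial"]:
        for d in r.regions_of("wrist",q)[:2]:
            ys,xs=np.nonzero(d["region"]); print(q,round(d["confidence"],2),d["rect"],xs.mean().round(1),ys.mean().round(1), at(c,(xs.mean(),ys.mean()),.07).round(3))
E
```

```text
[ 0.53148764 -0.09978931  0.24834912] [ 8.23175268e-04 -2.58587205e-02  9.99664669e-01 -1.09440612e-03] 3.2 [-0.76131428  0.8513468  -0.06085882]
[[-0.053  0.949  0.312  0.45 ]
 [ 0.999  0.051  0.015 -0.103]
 [-0.001  0.312 -0.95   0.376]
 [ 0.     0.     0.     1.   ]] 65.70646984690485
clamp 0.86 [185.9, 153.5, 245.9, 72.3] 300.2 188.5 [ 0.531 -0.074  0.07 ]
trigger_pad 0.73 [194.1, 193.2, 87.3, 24.5] 231.5 204.0 [ 0.55 -0.14  0.07]
lever_top 0.83 [283.4, 195.3, 26.8, 30.9] 302.1 207.9 [ 0.55 -0.07  0.07]
post_top 0.79 [197.0, 183.2, 151.6, 43.4] 278.3 200.4 [ 0.544 -0.094  0.07 ]
post_top 0.43 [277.4, 193.2, 32.4, 30.5] 299.9 206.7 [ 0.549 -0.073  0.07 ]
jaw_face 0.72 [193.1, 179.6, 153.0, 42.8] 277.8 200.4 [ 0.544 -0.095  0.07 ]
jaw_face 0.6 [195.4, 190.5, 85.2, 27.3] 233.5 203.8 [ 0.55  -0.138  0.07 ]
adapter 0.82 [346.7, 191.6, 28.0, 24.2] 362.6 202.7 [ 0.542 -0.009  0.07 ]
adapter 0.62 [183.7, 154.0, 245.4, 73.9] 299.8 188.5 [ 0.531 -0.074  0.07 ]
vial 0.76 [345.7, 194.4, 61.2, 21.2] 377.3 202.8 [0.541 0.007 0.07 ]
```

View pics/w1.png

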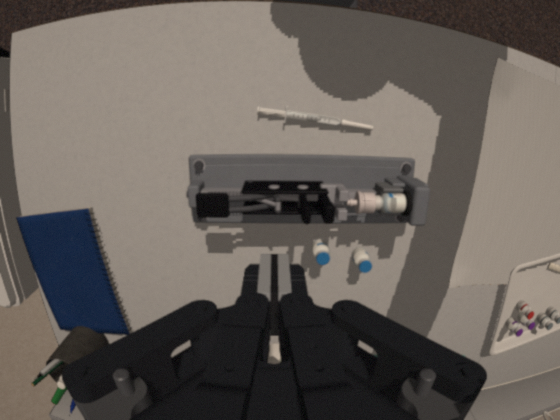

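The wrist view shows the pad centre at about (212,204), the lever and post tops at about (306,205) and (327,205), the adapter at (368,203), and the anvil at (418,200).

```bash
python3 - <<'E'
from h import *
c=cap("wrist")
for n,uv,z in [("pad",(212,204),.07),("padL",(196,204),.07),("padR",(229,204),.07),("vialbase",(405,203),.062),("vialmid",(395,203),.06),("plateNL",(190,156),.01),("plateNR",(415,157),.01)]: print(n,at(c,uv,z).round(4))
im=cv2.resize(c["img"][170:240,180:440],None,fx=3,fy=3,interpolation=cv2.INTER_CUBIC); im=cv2.convertScaleAbs(im,alpha=1.8,beta=20)
cv2.imwrite("pics/w1c.png",im[:,:,::-1])
E
```

```text
pad [ 0.5488 -0.1543  0.07  ]
padL [ 0.5498 -0.1708  0.07  ]
padR [ 0.5478 -0.1371  0.07  ]
vialbase [0.5383 0.0476 0.062 ]
vialmid [0.5396 0.0366 0.06  ]
plateNL [ 0.5116 -0.192   0.01  ]
plateNR [0.4945 0.0755 0.01  ]
```

View pics/w1c.png

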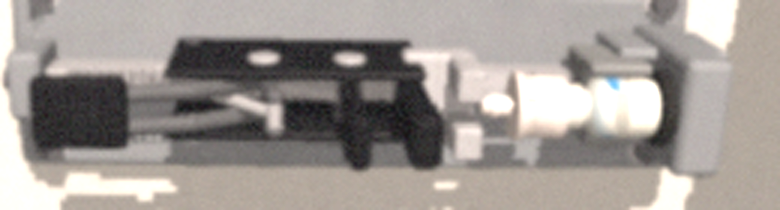

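```bash
python3 - <<'E'
from h import *
c=cap("wrist")
for n,uv,z in [("pad",(206.7,207),.07),("padL",(191,207),.07),("padR",(222.3,207),.07),("lever",(299,218),.096),("post",(321.7,218),.096),("jawface",(341,205),.065),("nozzletip",(340.5,204.5),.054),("flange",(352,205),.054),("anvil",(400,205),.054)]: print(n,at(c,uv,z).round(4))
E
```

```text
pad [ 0.5524 -0.1599  0.07  ]
padL [ 0.5534 -0.1763  0.07  ]
padR [ 0.5515 -0.144   0.07  ]
lever [ 0.5492 -0.0695  0.096 ]
post [ 0.548  -0.0484  0.096 ]
jawface [ 0.544  -0.0243  0.065 ]
nozzletip [ 0.5468 -0.0223  0.054 ]
flange [ 0.5467 -0.0097  0.054 ]
anvil [0.5434 0.0455 0.054 ]
```

Emit:
carry_out(rows=[0.5, -1.5, -2.5, 0, 0.5, -1.5, -2.5, 0, 0.5, -1.6, -2.5, 0, 0.5, -1.6, -2.5, 0, 0, 0, -2.0, 0])

```text
t: 4.2
tcp_pos: [0.5496, -0.1589, 0.1271]
orientation: [-0.0, -0.027, 1.0, -0.0]
ft_force: [0.6, 0.1, -0.3]
finger_gap: -0.0001
gripper_force: 0.0
```

Emit:
carry_out(rows=[0, 0, -2.0, 0, 0, 0, 0, 0, 0, 0, 0, 0, 0, 0, 0, 0, 0, 0, 0, 0])

```text
t: 4.7
tcp_pos: [0.5505, -0.1578, 0.11]
orientation: [0.001, -0.028, 1.0, -0.001]
ft_force: [0.1, 0.2, 0.1]
finger_gap: -0.0001
gripper_force: 0.0
```

```bash
python3 - <<'E'
from h import *
s=r.observe(); print(s["tcp_pos"],s["orientation"],s["t"],s["ft_force"])
c=cap("wrist"); T=np.linalg.inv(c["camera_from_world"])
b=cap("side")
A=cv2.resize(c["img"][130:340,130:440],(800,542),interpolation=cv2.INTER_CUBIC); B=cv2.resize(b["img"][130:250,215:365],(800,600),interpolation=cv2.INTER_CUBIC)
A=cv2.convertScaleAbs(A,alpha=1.6,beta=20)
cv2.imwrite("pics/w2.png",A[:,:,::-1]);cv2.imwrite("pics/s2.png",B[:,:,::-1])
print(proj(c,s["tcp_pos"]-np.array([0,0,.017])), proj(c,(.552,-.16,.07)))
E
```

```text
[ 0.55052687 -0.15779323  0.10998425] [ 1.39497427e-03 -2.82694640e-02  9.99599111e-01 -7.12827968e-04] 4.7 [0.09019284 0.16458835 0.08462058]
[272.46462678 270.12088681] [268.64831382 252.43637787]
```

View pics/w2.png

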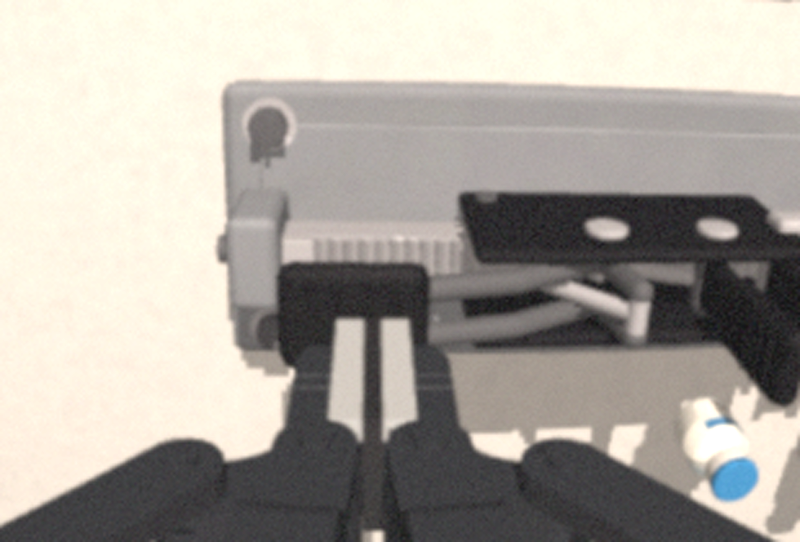

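The pad spans crop x 280–428 and is centred under the fingertips to within 2 mm. I'll press now.

Emit:
carry_out(rows=[0, -0.3, -1.0, 0, 0, 0, -1.2, 0, 0, 0, -0.5, 0, 0, 0, 0, 0, 0, 0, 0, 0])

```text
t: 5.3
tcp_pos: [0.5493, -0.1605, 0.0811]
orientation: [-0.0, -0.028, 1.0, 0.0]
ft_force: [0.1, 0.8, 1.4]
finger_gap: 0.0002
gripper_force: 0.9
```

Emit:
carry_out(rows=[0, 0, -0.5, 0, 0, 0, -0.5, 0, 0, 0, -0.3, 0, 0, 0, 0, 0, 0, 0, 0, 0])

```text
t: 5.8
tcp_pos: [0.5494, -0.16, 0.0681]
orientation: [-0.0, -0.028, 1.0, 0.0]
ft_force: [-0.1, 1.1, 2.3]
finger_gap: 0.0003
gripper_force: 1.0
```

Emit:
carry_out(rows=[0, 0, -0.4, 0, 0, 0, -0.4, 0, 0, 0, 0, 0, 0, 0, 0, 0, 0, 0, 0, 0])

```text
t: 6.3
tcp_pos: [0.5498, -0.1601, 0.0614]
orientation: [0.0, -0.028, 1.0, 0.0]
ft_force: [-1.4, 2.0, 10.3]
finger_gap: 0.0004
gripper_force: 4.0
```

Emit:
carry_out(rows=[0, 0, 1.0, 0, 0, 0, 1.2, 0, 0, 0.3, 0.8, 0, 0, 0, 0, 0, 0, 0, 0, 0])

```text
t: 6.8
tcp_pos: [0.5493, -0.1574, 0.0903]
orientation: [-0.0, -0.028, 1.0, -0.0]
ft_force: [0.4, -0.5, 0.3]
finger_gap: -0.0002
gripper_force: 0.0
```

```bash
python3 - <<'E'
from h import *
s=r.observe(); print(s["tcp_pos"],s["t"],s["ft_force"])
c=cap("wrist")
A=cv2.convertScaleAbs(cv2.resize(c["img"][200:300,200:460],None,fx=3,fy=3,interpolation=cv2.INTER_CUBIC),alpha=1.6,beta=20)
cv2.imwrite("pics/w3.png",A[:,:,::-1])
E
```

```text
[ 0.54925412 -0.1574036   0.09027981] 6.8 [ 0.36554351 -0.49130999  0.2796278 ]
```

View pics/w3.png

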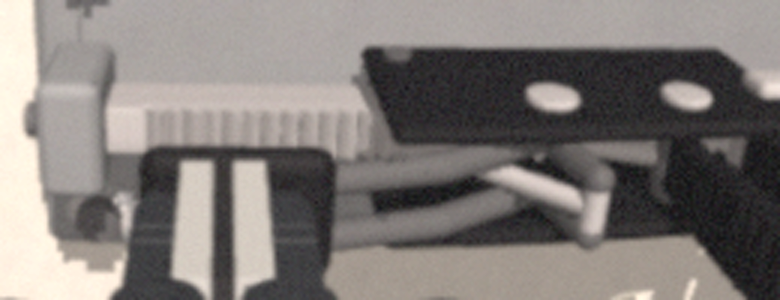

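The pad (crop 143–335) is now centred about 3 mm anvil-ward of the fingers, so the stroke counted. Second stroke next.

Emit:
carry_out(rows=[0, 0.15, -1.0, 0, 0, 0, -0.8, 0, 0, 0, -0.6, 0, 0, 0, 0, 0, 0, 0, 0, 0])

```text
t: 7.35
tcp_pos: [0.5494, -0.1561, 0.0659]
orientation: [-0.0, -0.028, 1.0, 0.0]
ft_force: [2.0, -1.3, 1.7]
finger_gap: 0.0001
gripper_force: 1.3
```

Emit:
carry_out(rows=[0, 0, -0.4, 0, 0, 0, -0.2, 0, 0, 0, 0, 0, 0, 0, 0, 0, 0, 0, 0, 0])

```text
t: 7.85
tcp_pos: [0.5495, -0.1562, 0.0611]
orientation: [0.0, -0.028, 1.0, -0.0]
ft_force: [-0.6, -0.8, 8.2]
finger_gap: -0.0001
gripper_force: 3.5
```

Emit:
carry_out(rows=[0, 0, 1.0, 0, 0, 0, 1.2, 0, 0, 0.4, 0.8, 0, 0, 0, 0, 0, 0, 0, 0, 0])

```text
t: 8.35
tcp_pos: [0.5491, -0.1515, 0.0903]
orientation: [-0.0, -0.028, 1.0, 0.0]
ft_force: [-0.2, 0.4, -0.9]
finger_gap: 0.0
gripper_force: 0.0
```

Emit:
carry_out(rows=[0, 0, -1.0, 0, 0, 0, -0.5, 0, 0, 0, 0, 0, 0, 0, 0, 0, 0, 0, 0, 0])

```text
t: 8.85
tcp_pos: [0.5502, -0.1526, 0.0757]
orientation: [0.001, -0.028, 1.0, -0.001]
ft_force: [1.4, -3.4, 3.6]
finger_gap: 0.0001
gripper_force: 2.3
```

Emit:
carry_out(rows=[0, 0, -0.5, 0, 0, 0, 0, 0, 0, 0, 0, 0, 0, 0, 0, 0, 0, 0, 0, 0])

```text
t: 9.35
tcp_pos: [0.55, -0.152, 0.0707]
orientation: [0.001, -0.028, 1.0, -0.0]
ft_force: [4.3, -0.3, 4.8]
finger_gap: 0.0001
gripper_force: 2.5
```

```bash
python3 - <<'E'
from h import *
c=cap("wrist")
for n in ["wrist","side"]:
  c=cap(n)
  for q in ["vial","adapter","jaw_face"]:
    for d in r.regions_of(n,q)[:1]: print(n,q,round(d["confidence"],2),d["rect"])
A=cv2.convertScaleAbs(cv2.resize(cap("wrist")["img"][170:290,280:480],None,fx=4,fy=4,interpolation=cv2.INTER_CUBIC),alpha=1.4,beta=10)
cv2.imwrite("pics/w4.png",A[:,:,::-1])
E
```

```text
wrist vial 0.87 [495.3, 246.8, 64.7, 36.1]
wrist adapter 0.56 [495.7, 248.7, 41.6, 32.6]
wrist jaw_face 0.87 [247.0, 221.8, 275.2, 109.8]
side vial 0.64 [270.1, 213.0, 11.4, 14.5]
side adapter 0.63 [272.1, 210.3, 10.3, 16.9]
side jaw_face 0.9 [266.3, 178.3, 24.7, 49.4]
```

View pics/w4.png

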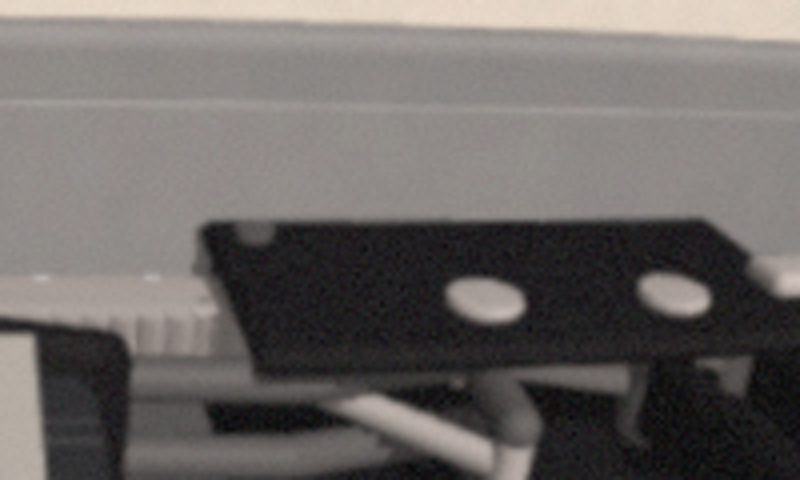

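The crop shows only the head plate and trigger rods, with no view of the adapter. I'll go on by force alone.

Emit:
carry_out(rows=[0, 0, -0.3, 0, 0, 0, 0, 0, 0, 0, 0, 0, 0, 0, 0, 0, 0, 0, 0, 0])

```text
t: 10.35
tcp_pos: [0.5497, -0.1516, 0.0675]
orientation: [0.0, -0.028, 1.0, 0.0]
ft_force: [5.3, -0.0, 6.2]
finger_gap: -0.0
gripper_force: 2.9
```

Emit:
carry_out(rows=[0, 0, -0.3, 0, 0, 0, 0, 0, 0, 0, 0, 0, 0, 0, 0, 0, 0, 0, 0, 0])

```text
t: 10.85
tcp_pos: [0.5493, -0.1512, 0.0644]
orientation: [-0.0, -0.028, 1.0, 0.001]
ft_force: [3.8, 0.5, 7.0]
finger_gap: 0.0003
gripper_force: 3.0
```

Emit:
carry_out(rows=[0, 0, -0.2, 0, 0, 0, 0, 0, 0, 0, 0, 0, 0, 0, 0, 0, 0, 0, 0, 0])

```text
t: 11.35
tcp_pos: [0.5491, -0.1511, 0.0624]
orientation: [-0.0, -0.028, 1.0, 0.001]
ft_force: [3.1, 1.4, 6.3]
finger_gap: -0.0
gripper_force: 3.1
```

Emit:
carry_out(rows=[0, 0, -0.2, 0, 0, 0, 0, 0, 0, 0, 0, 0, 0, 0, 0, 0, 0, 0, 0, 0])

```text
t: 11.85
tcp_pos: [0.549, -0.1509, 0.0607]
orientation: [-0.001, -0.028, 1.0, 0.001]
ft_force: [1.0, 2.4, 9.7]
finger_gap: 0.0001
gripper_force: 3.9
```

Emit:
carry_out(rows=[0, 0, 1.0, 0, 0, 0, 1.2, 0, 0, 0.4, 0.8, 0, 0, 0, 0, 0, 0, 0, 0, 0])

```text
t: 12.35
tcp_pos: [0.5487, -0.1476, 0.0899]
orientation: [-0.001, -0.028, 1.0, 0.0]
ft_force: [0.4, -0.7, 0.1]
finger_gap: -0.0003
gripper_force: 0.0
```

Emit:
carry_out(rows=[0, 0, -0.8, 0, 0, 0, -0.3, 0, 0, 0, 0, 0, 0, 0, 0, 0, 0, 0, 0, 0])

```text
t: 12.85
tcp_pos: [0.5493, -0.1482, 0.0792]
orientation: [-0.0, -0.028, 1.0, -0.0]
ft_force: [-0.1, -2.8, 2.6]
finger_gap: -0.0003
gripper_force: 1.2
```

Emit:
carry_out(rows=[0, 0, -0.2, 0, 0, 0, 0, 0, 0, 0, 0, 0, 0, 0, 0, 0, 0, 0, 0, 0])

```text
t: 13.35
tcp_pos: [0.5494, -0.148, 0.0774]
orientation: [0.0, -0.028, 1.0, -0.0]
ft_force: [-0.0, -3.2, 2.1]
finger_gap: 0.0001
gripper_force: 1.4
```

Emit:
carry_out(rows=[0, 0, -0.2, 0, 0, 0, 0, 0, 0, 0, 0, 0, 0, 0, 0, 0, 0, 0, 0, 0])

```text
t: 13.85
tcp_pos: [0.5495, -0.148, 0.0753]
orientation: [0.0, -0.028, 1.0, -0.0]
ft_force: [0.3, -3.9, 2.0]
finger_gap: 0.0001
gripper_force: 1.5
```

Emit:
carry_out(rows=[0, 0, -0.3, 0, 0, 0, 0, 0, 0, 0, 0, 0, 0, 0, 0, 0, 0, 0, 0, 0])

```text
t: 14.35
tcp_pos: [0.5496, -0.1483, 0.0725]
orientation: [0.0, -0.028, 1.0, -0.0]
ft_force: [-0.6, -5.1, 3.8]
finger_gap: 0.0001
gripper_force: 2.5
```

Emit:
carry_out(rows=[0, 0, -0.3, 0, 0, 0, 0, 0, 0, 0, 0, 0, 0, 0, 0, 0, 0, 0, 0, 0])

```text
t: 14.85
tcp_pos: [0.5497, -0.1481, 0.0697]
orientation: [0.0, -0.028, 1.0, -0.0]
ft_force: [-1.9, -4.3, 6.4]
finger_gap: -0.0001
gripper_force: 3.4
```

Emit:
carry_out(rows=[0, 0, -0.2, 0, 0, 0, 0, 0, 0, 0, 0, 0, 0, 0, 0, 0, 0, 0, 0, 0])

```text
t: 15.35
tcp_pos: [0.5497, -0.1482, 0.0682]
orientation: [0.0, -0.028, 1.0, -0.0]
ft_force: [-2.5, -3.8, 8.5]
finger_gap: 0.0001
gripper_force: 4.6
```

Emit:
carry_out(rows=[0, 0, -0.2, 0, 0, 0, 0, 0, 0, 0, 0, 0, 0, 0, 0, 0, 0, 0, 0, 0])

```text
t: 15.85
tcp_pos: [0.5498, -0.1482, 0.0668]
orientation: [0.0, -0.028, 1.0, -0.0]
ft_force: [-4.3, -3.6, 11.5]
finger_gap: -0.0001
gripper_force: 6.2
```

Force rises at about 2 N/mm to 11.5 N, which may mean the adapter is home. I'll back off, let the ratchet hold, and look closely at the adapter.

Emit:
carry_out(rows=[0, 0, 2.5, 0, 0, 0, 3.0, 0, 0.5, 3.5, 0.8, 0, 0.8, 3.7, 0, 0, 0.8, 3.6, 0, 0])

```text
t: 16.35
tcp_pos: [0.5693, -0.0374, 0.1275]
orientation: [-0.001, -0.028, 1.0, 0.002]
ft_force: [0.6, -0.4, -0.2]
finger_gap: -0.0001
gripper_force: 0.0
```

Emit:
carry_out(rows=[0, 3.5, 0, 0, 0, 0, 0, 0, 0, 0, 0, 0, 0, 0, 0, 0, 0, 0, 0, 0])

```text
t: 16.85
tcp_pos: [0.57, -0.0058, 0.1278]
orientation: [-0.001, -0.027, 1.0, 0.0]
ft_force: [0.1, -0.1, 0.6]
finger_gap: -0.0003
gripper_force: 0.0
```

```bash
python3 - <<'E'
from h import *
s=r.observe(); print(s["tcp_pos"],s["t"],s["ft_force"])
c=cap("wrist"); np.save("w5.npy",c,allow_pickle=True)
p=proj(c,(.545,0.0,.054)); print(p)
u,v=p.astype(int); u0,v0=u-100,v-70
print(u0,v0)
A=cv2.convertScaleAbs(cv2.resize(c["img"][v0:v0+140,u0:u0+200],None,fx=4,fy=4,interpolation=cv2.INTER_CUBIC),alpha=1.3,beta=10)
cv2.imwrite("pics/w5.png",A[:,:,::-1])
E
```

```text
[ 0.57002223 -0.00576247  0.12781928] 16.85 [ 0.09604335 -0.08240725  0.58647712]
[283.73276934 192.80613644]
183 122
```

View pics/w5.png

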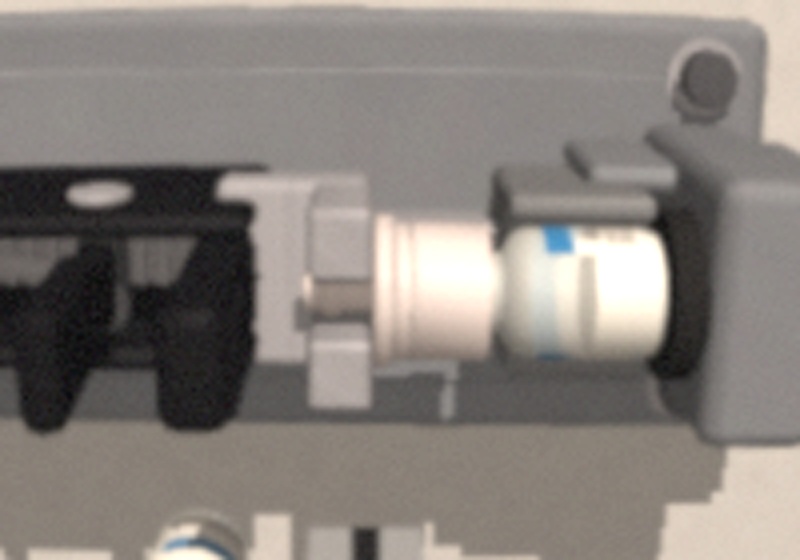

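The close view shows the jaw against the flange. The flange face is at crop x≈374, the skirt end at ≈492, and the vial base at ≈668.

```bash
python3 - <<'E'
from h import *
c=np.load("w5.npy",allow_pickle=True).item()
g=lambda x,y,z: at(c,(183+x/4,122+y/4),z)
for z in (.054,.06,.066):
  f=g(374,290,z);b=g(668,290,z);s=g(492,290,z);v=g(503,290,z);a=g(680,290,z); j=g(368,290,z)
  print(z,f.round(4),b.round(4),np.linalg.norm(f-b).round(4),"skirt-base",np.linalg.norm(s-b).round(4),"skirt",np.linalg.norm(s-f).round(4),"jaw-base",np.linalg.norm(j-b).round(4), "dia",np.linalg.norm(g(600,228,z)-g(600,358,z)).round(4),"fl",np.linalg.norm(g(380,214,z)-g(380,364,z)).round(4))
h=np.array(c["img"])[122+70,183+80:183+180].astype(int).sum(1); print(h)
E
```

```text
0.054 [ 0.5464 -0.0046  0.054 ] [0.5436 0.0435 0.054 ] 0.0482 skirt-base 0.0292 skirt 0.019 jaw-base 0.0492 dia 0.0221 fl 0.0251
0.06 [ 0.5447 -0.0047  0.06  ] [0.542 0.042 0.06 ] 0.0468 skirt-base 0.0283 skirt 0.0185 jaw-base 0.0477 dia 0.0214 fl 0.0244
0.066 [ 0.543  -0.0049  0.066 ] [0.5403 0.0404 0.066 ] 0.0453 skirt-base 0.0274 skirt 0.0179 jaw-base 0.0462 dia 0.0208 fl 0.0236
[249 248 255 257 247 260 256 258 259 261 269 270 288 371 488 553 571 544
 498 524 572 584 560 533 558 584 593 591 598 602 600 599 602 603 605 603
 607 604 601 607 602 610 595 559 519 475 420 403 417 441 462 480 508 519
 528 527 527 523 533 558 571 571 565 553 502 456 445 446 474 557 639 654
 657 656 654 651 651 649 649 645 644 642 644 639 637 599 444 219  58  79
  86  95  98  83  89  93 107 139 179 217]
```

The flange-to-base length is about 46 mm, so together with the force rise the adapter is home. Next I'll locate the lever and post.

```bash
python3 - <<'E'
from h import *
c=np.load("w5.npy",allow_pickle=True).item()
A=cv2.convertScaleAbs(cv2.resize(c["img"][160:240,170:270],None,fx=7,fy=7,interpolation=cv2.INTER_CUBIC),alpha=2.6,beta=5)
cv2.imwrite("pics/w6.png",A[:,:,::-1])
g=lambda x,y,z: at(c,(183+x/4,122+y/4),z)
for n,x in [("lev L",18),("lev R",75),("post L",158),("post R",240),("postR low",252)]: print(n,g(x,400,.096).round(4))
E
```

```text
lev L [ 0.5522 -0.0524  0.096 ]
lev R [ 0.5517 -0.0445  0.096 ]
post L [ 0.551  -0.0332  0.096 ]
post R [ 0.5504 -0.0223  0.096 ]
postR low [ 0.5503 -0.0208  0.096 ]
```

View pics/w6.png

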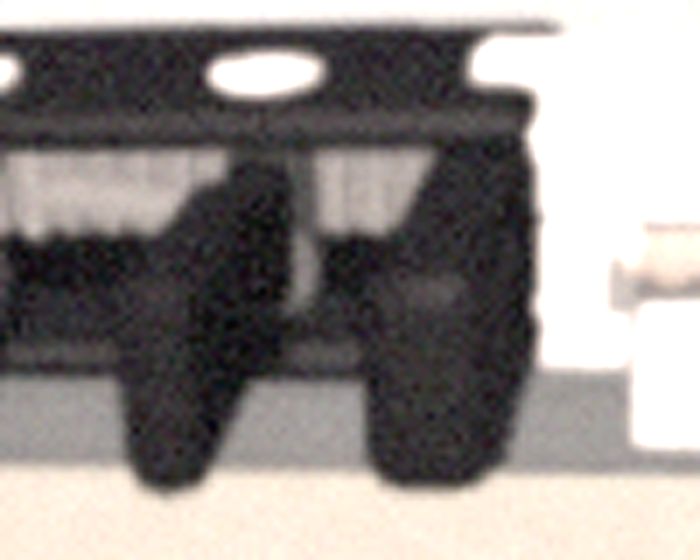

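Lever top outer edge is at crop x≈125, and post top outer edge at ≈515–530. This gives a post outer face at y≈-0.022 and a lever outer face at y≈-0.052.

Emit:
carry_out(rows=[-1.0, -1.5, 0.5, 0, -1.0, -1.6, 0, 0, 0, 0, 0, 0, 0, 0, 0, 0, 0, 0, 0, 0], grip=4.8, force=20)

```text
t: 17.4
tcp_pos: [0.5506, -0.0363, 0.1335]
orientation: [0.0, -0.028, 1.0, 0.0]
ft_force: [0.8, -0.1, 0.2]
finger_gap: 0.0481
gripper_force: 0.0
```

```bash
python3 - <<'E'
from h import *
s=r.observe(); print(s["tcp_pos"],s["t"],s["finger_gap"])
c=cap("wrist")
for p in [(.55,-.022,.096),(.55,-.0524,.096)]: print(proj(c,p).round(1))
A=cv2.convertScaleAbs(cv2.resize(c["img"][150:330,170:390],None,fx=3.3,fy=3.3,interpolation=cv2.INTER_CUBIC),alpha=1.8,beta=10)
cv2.imwrite("pics/w7.png",A[:,:,::-1])
E
```

```text
[ 0.55059325 -0.03626524  0.13353784] 17.4 0.04805778859035942
[297.8 252.7]
[243.9 250. ]
```

View pics/w7.png

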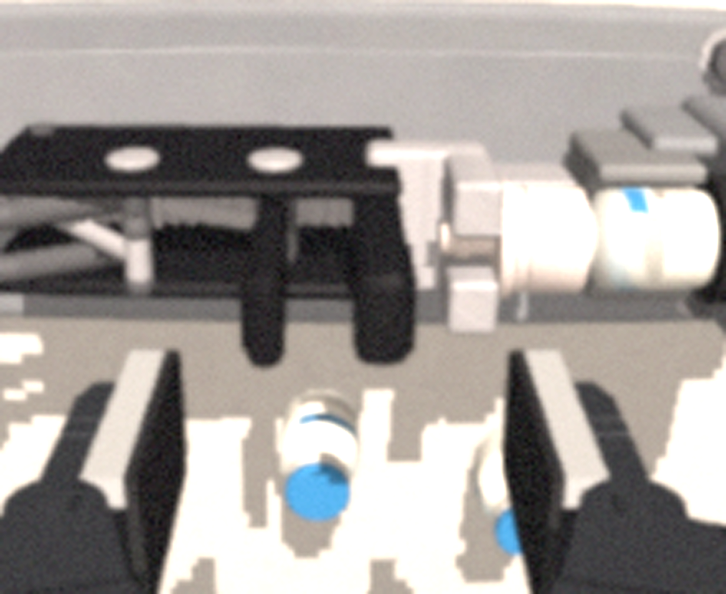

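The lever's left edge (crop 245) and the post's right edge (413) match the prediction, and the fingers straddle them. I'll lower and pinch.

Emit:
carry_out(rows=[-0.2, 0, -2.0, 0, 0, 0, -1.6, 0, 0, 0, -0.5, 0, 0, 0, 0, 0, 0, 0, 0, 0])

```text
t: 17.95
tcp_pos: [0.5491, -0.0359, 0.0929]
orientation: [0.001, -0.028, 1.0, -0.0]
ft_force: [-0.2, 0.1, 0.3]
finger_gap: 0.0479
gripper_force: 0.0
```

Emit:
carry_out(rows=[0, 0, 0, 0, 0, 0, 0, 0, 0, 0, 0, 0, 0, 0, 0, 0, 0, 0, 0, 0], grip=2.0, force=20)

```text
t: 18.45
tcp_pos: [0.5496, -0.0371, 0.0937]
orientation: [0.001, -0.028, 1.0, -0.001]
ft_force: [-1.5, -4.0, 6.3]
finger_gap: 0.0245
gripper_force: 19.9
```

Emit:
carry_out(rows=[0.05, -0.8, 0, 0, 0.05, -0.8, 0, 0, 0.05, -0.8, 0, 0, 0.05, -0.8, 0, 0, 0.05, -0.8, 0, 0])

```text
t: 18.95
tcp_pos: [0.5514, -0.0753, 0.0937]
orientation: [0.001, -0.028, 1.0, 0.001]
ft_force: [-2.6, 2.4, 8.2]
finger_gap: 0.0246
gripper_force: 22.8
```

Emit:
carry_out(rows=[0.02, -0.4, 0, 0, 0, 0, 0, 0, 0, 0, 0, 0, 0, 0, 0, 0, 0, 0, 0, 0])

```text
t: 19.45
tcp_pos: [0.5516, -0.0802, 0.0937]
orientation: [0.001, -0.028, 1.0, -0.0]
ft_force: [-3.0, -0.6, 7.5]
finger_gap: 0.0243
gripper_force: 21.2
```

Emit:
carry_out(rows=[0.02, -0.3, 0, 0, 0, 0, 0, 0, 0, 0, 0, 0, 0, 0, 0, 0, 0, 0, 0, 0])

```text
t: 19.95
tcp_pos: [0.5517, -0.0827, 0.0937]
orientation: [0.0, -0.028, 1.0, 0.0]
ft_force: [-1.8, 0.5, 7.9]
finger_gap: 0.0244
gripper_force: 21.9
```

Emit:
carry_out(rows=[0.01, -0.2, 0, 0, 0, 0, 0, 0, 0, 0, 0, 0, 0, 0, 0, 0, 0, 0, 0, 0])

```text
t: 20.45
tcp_pos: [0.5518, -0.0845, 0.0937]
orientation: [0.0, -0.028, 1.0, 0.0]
ft_force: [-2.2, -0.1, 8.2]
finger_gap: 0.0247
gripper_force: 22.2
```

Emit:
carry_out(rows=[0.01, -0.2, 0, 0, 0, 0, 0, 0, 0, 0, 0, 0, 0, 0, 0, 0, 0, 0, 0, 0])

```text
t: 20.95
tcp_pos: [0.5519, -0.0861, 0.0937]
orientation: [0.0, -0.028, 1.0, 0.001]
ft_force: [-2.1, 2.3, 8.8]
finger_gap: 0.0248
gripper_force: 22.7
```

Emit:
carry_out(rows=[0.01, -0.2, 0, 0, 0, 0, 0, 0, 0, 0, 0, 0, 0, 0, 0, 0, 0, 0, 0, 0])

```text
t: 21.45
tcp_pos: [0.5519, -0.0862, 0.0937]
orientation: [0.0, -0.028, 1.0, 0.002]
ft_force: [-3.4, 7.5, 9.8]
finger_gap: 0.0247
gripper_force: 25.0
```

It stopped solid at y=-0.0862 after about 49 mm of travel, so the jaw is at the rear stop. Letting go.

Emit:
carry_out(rows=[0, 0, 0, 0, 0, 0, 0, 0, 0, 0, 0, 0, 0, 0, 0, 0, 0, 0, 0, 0], grip=4.8)

```text
t: 21.95
tcp_pos: [0.5514, -0.089, 0.0919]
orientation: [-0.0, -0.028, 1.0, 0.0]
ft_force: [0.0, 0.1, 0.1]
finger_gap: 0.0478
gripper_force: 0.0
```

Emit:
carry_out(rows=[0, 0, 2.0, 0, 0, 0, 3.0, 0, 0.5, 4.0, 0, 0, 0.5, 4.0, 0, 0, 0, 0, 0, 0])

```text
t: 22.45
tcp_pos: [0.5618, -0.0051, 0.1425]
orientation: [0.0, -0.03, 1.0, 0.001]
ft_force: [-0.0, -1.2, 0.3]
finger_gap: 0.0482
gripper_force: 0.0
```

Emit:
carry_out(rows=[0, 0, 0, 0, 0, 0, 0, 0, 0, 0, 0, 0, 0, 0, 0, 0, 0, 0, 0, 0])

```text
t: 22.95
tcp_pos: [0.5616, -0.0097, 0.1422]
orientation: [-0.0, -0.028, 1.0, -0.0]
ft_force: [1.0, -0.8, -0.5]
finger_gap: 0.0478
gripper_force: 0.0
```

```bash
python3 - <<'E'
from h import *
s=r.observe(); print(s["tcp_pos"],s["t"],s["ft_force"])
c=cap("wrist"); np.save("w8.npy",c,allow_pickle=True)
A=cv2.convertScaleAbs(cv2.resize(c["img"][150:300,170:420],None,fx=3.2,fy=3.2,interpolation=cv2.INTER_CUBIC),alpha=1.4,beta=10)
cv2.imwrite("pics/w8.png",A[:,:,::-1])
E
```

```text
[ 0.56158001 -0.00973781  0.14217537] 22.95 [ 0.98240064 -0.76044829 -0.48553103]
```

View pics/w8.png

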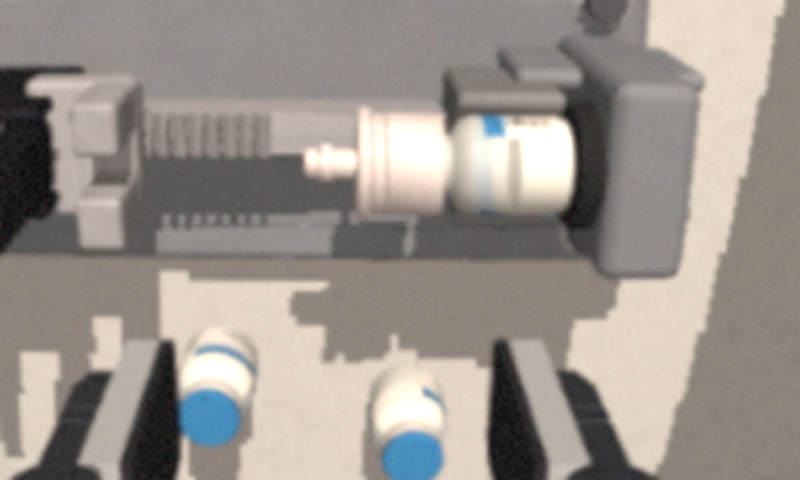

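The jaw is back at the left (its face at crop ≈138). The adapter flange is at ≈358 and the vial base at ≈577, and both bystander vials are standing.

```bash
python3 - <<'E'
from h import *
c=np.load("w8.npy",allow_pickle=True).item()
g=lambda x,y,z: at(c,(170+x/3.2,150+y/3.2),z)
for z in (.054,.06,.065): print(z,"len",np.linalg.norm(g(358,162,z)-g(577,162,z)).round(4),"jaw-flange",np.linalg.norm(g(358,162,z)-g(138,162,z)).round(4),"fl dia",np.linalg.norm(g(366,105,z)-g(366,215,z)).round(4), "nozzle-skirt", np.linalg.norm(g(358,162,z)-g(446,162,z)).round(4))
E
```

```text
0.054 len 0.0484 jaw-flange 0.0481 fl dia 0.0249 nozzle-skirt 0.0192
0.06 len 0.0471 jaw-flange 0.0468 fl dia 0.0242 nozzle-skirt 0.0186
0.065 len 0.046 jaw-flange 0.0457 fl dia 0.0237 nozzle-skirt 0.0182
```

```bash
python3 -c "
from station import r
print(r.sign_off())"
```

```text
the job is handed in; nothing more can be done
None
```

The job is handed in: the adapter measures fully home (about 46 mm from flange face to vial base), pumping stopped at 11.5 N on the trigger, the jaw is back at its rear stop, and the vial lies in the cradle with the two standing vials still upright (the syringe was not rechecked).

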